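# Face up the juice display

### The job

Two juice bottles, one orange and one dark red, have been left out to the right of the display: push each one with the fingertips, low on its body so that it slides along upright, back onto the middle of the round mat of its own colour, in front of its twin. Do not lift or tip them, leave everything else on the counter where it stands, and leave both bottles standing still.

Things in the scene. Friction and masses are not known exactly. Their poses are not given: they have to be found in the camera images.
- orange_bottle: The orange bottle to be pushed: a full plastic juice bottle, loose, 60 mm across, 210 mm tall (straight sides to 145 mm, then shoulder and red cap), about 0.45 kg. Its origin is the centre of its underside, z up. It starts 140 to 240 mm to the right (-y) of its mat, the other loose bottle at least 130 mm away in x. Pushed below about 40 mm height it slides; pushed high it topples.
- orange_mat: The orange round mat, 76 mm across, printed flat (no step) on the counter, with a pale ring in it. Origin: its centre. The lane from mat to twin runs along +y (within 4 degrees). One lane lies at x about 0.46 m, the other at about 0.665 m; which colour is where varies.
- orange_twin: The orange bottle already in the display, exactly like the one to be pushed, loose. Its centre is 100 mm to the left of (beyond) the centre of its mat, so 40 mm stay free between the bottles. A steel rail 56 mm high runs behind both twins, at y = 0.36 m. Leave it alone. Its origin is the centre of its underside, z up.
- beet_bottle: The dark red (beetroot) bottle to be pushed: a full plastic juice bottle, loose, 60 mm across, 210 mm tall (straight sides to 145 mm, then shoulder and red cap), about 0.45 kg. Its origin is the centre of its underside, z up. It starts 140 to 240 mm to the right (-y) of its mat, the other loose bottle at least 130 mm away in x. Pushed below about 40 mm height it slides; pushed high it topples.
- beet_mat: The dark red (beetroot) round mat, 76 mm across, printed flat (no step) on the counter, with a pale ring in it. Origin: its centre. The lane from mat to twin runs along +y (within 4 degrees). One lane lies at x about 0.46 m, the other at about 0.665 m; which colour is where varies.
- beet_twin: The dark red (beetroot) bottle already in the display, exactly like the one to be pushed, loose. Its centre is 100 mm to the left of (beyond) the centre of its mat, so 40 mm stay free between the bottles. A steel rail 56 mm high runs behind both twins, at y = 0.36 m. Leave it alone. Its origin is the centre of its underside, z up.
- cup: A small steel tasting cup, 40 mm across and 45 mm high, loose between the two lanes at about the mats. Leave it alone. Its origin is the centre of its underside, z up.
- pot: A white ceramic pot, 70 mm across and 60 mm high, open at the top, loose, well to the right of the work. Leave it alone. Its origin is the centre of its underside, z up.
- pickle: A green jar with a white lid, 60 mm across and 75 mm high, loose, well to the right of the work. Leave it alone. Its origin is the centre of its underside, z up.
- jar: A dark brown jar with a steel lid, 64 mm across and 80 mm high, loose, well to the right of the work. Leave it alone. Its origin is the centre of its underside, z up.

How it is judged:
At the end, for the whole second after the job is handed in: Each of the two bottles stands upright (within 0.05 rad), at rest (under 0.02 m/s) on the counter with its centre within 18 mm of the centre of the mat of its own colour; the twins, cup, pot and jars are within 20 mm of where they began (horizontal distance between orange_bottle and orange_mat below 0.018 m and angle between each of orange_bottle, beet_bottle's own z axis and vertical below 0.05 rad and height (world z) of each of orange_bottle, beet_bottle below 0.004 m and linear speed of each of orange_bottle, beet_bottle below 0.02 m/s and horizontal distance between beet_bottle and beet_mat below 0.018 m and distance of each of orange_twin, beet_twin, cup, pot, pickle, jar from where it was at the start of the episode below 0.02 m); the robot touches nothing.
It fails at once if the orange bottle is tipped by more than 0.22 rad (13 degrees) (angle between orange_bottle's own z axis and vertical above 0.22 rad).
It fails at once if the orange bottle is lifted more than 10 mm (height (world z) of orange_bottle above 0.01 m).
It fails at once if the beet bottle is tipped by more than 0.22 rad (13 degrees) (angle between beet_bottle's own z axis and vertical above 0.22 rad).
It fails at once if the beet bottle is lifted more than 10 mm (height (world z) of beet_bottle above 0.01 m).
It fails at once if a bystander (twin, cup, pot, jar) is moved more than 20 mm or tipped by more than 0.3 rad (distance of any of orange_twin, beet_twin, cup, pot, pickle, jar from where it was at the start of the episode above 0.02 m or angle between any of orange_twin, beet_twin, cup, pot, pickle, jar's own z axis and vertical above 0.3 rad).
It also fails if it takes over 72 s, if anything falls off the work surface, if the arm or the gripper's body presses on something with over 40 N, if the wrist force passes 120 N, or if a joint passes its speed limit or range.

### The arm

A 7-joint arm with a two-finger parallel gripper is mounted at the origin on the work surface. World frame = base frame: x ahead of the robot, y to its left, z up, the work surface at z = 0. Lengths are in m, angles in rad, forces in N, time in s.
With the tool pointing down it reaches from about 0.4 to 0.9 m from the base axis. Payload 5.5 kg.
Tool frame: the origin (TCP) lies midway between the tips of the shut fingers; the grasp point (between the pads) lies 19 mm behind it; z points along the fingers, y is the line along which they close (so a half turn about z gives the same grasp; the last joint's range is limited). The gripper opens to 92 mm and grips with 3 to 60 N. Pads are 19 mm wide; open, the fingers measure 130 mm over their backs; the gripper's body (75 mm by 190 mm) begins 47 mm behind the grasp point.
Start: joints at [1.547, 0.501, -0.427, 1.55, 0.221, 1.138, -0.21], TCP at [0.184, -0.623, 0.227] pointing down, gripper open.
Joint ranges: [-2.88, 2.88], [-0.31, 2.03], [-1.54, 1.56], [0.2, 2.42], [-1.41, 4.55], [0.19, 2.02], [-2.57, 2.57]. Speed limits (rad/s): [2.57, 2.57, 3.14, 3.14, 3.14, 3.14, 3.14].

### API

Orientations are given as a 3x3 rotation matrix whose columns are the frame's x, y, z axes.
In Python, from plant import robot gives the robot as it stands.
- The arm moves only by the tool jog_arm, never from a script. Its argument "commands" is a list of rows, each a list of 7 numbers: the opening, from 0 (shut) to 1 (fully open), then the shift along the world's x, y, z in m, then the turn, a rotation vector about the world's x, y, z in rad. A call has exactly 5 rows; each row is the pose to reach, as a shift and turn from the pose commanded when the call began; what a row does not reach only later rows make up. A row lasts 1/12 s, in which the tool goes at most 41.7 mm and 7.16 degrees, less where a joint would pass 70% of its speed; a pose out of reach is approached as far as the arm can. A call with a gripper value outside its range is refused whole. The fingers move at their own pace and stop on an object; "newtons" is the grip in N (left out, the last holds). Time passes only in rows, so rows that repeat a pose let the fingers close, or fill a call up. It gives the time, the measured TCP pose, the force, the opening and the grip force at its end, in the units of the state.
- robot.observe(): the state, without advancing time (a new reading comes with each control period).
- robot.capture(name): name is "scene" or "top" or "wrist"; returns (picture, depth): 480x640x3 uint8, red, green, blue; 480x640 float32, m along the optical axis (not along the pixel's ray), 0 where there is no reading.
- robot.camera_params(name): a dict with "fx", "fy", "cx", "cy" (pixels), "R" (3x3) and "t" (3): a world point X has camera coordinates R X + t. Camera axes: x right, y down, z forward; pixel columns grow to the right and rows downward; lengths in m; the calibration is good to about 2 mm. A picture is of the moment at which its call begins: read the wrist's pose just before it. camera_params takes no time and is no camera call; for the wrist camera it gives the pose at the moment of the call.
- robot.hand_in(): hands the job in; it is judged then, once.
Trained networks look in the newest picture that a camera, given by its name, has taken for a name from the list of things; names that differ only in an ending like _2 or _b are one class to them, and where a whole thing is asked for, a point or a joint stands for the part that bears it (a point fixed in the world has none). Each returns a list of dicts, best first, with "conf" (0 to 1); they miss things now and then, are a little off and sometimes report something else, mostly with a low value. They report only what shows in the picture. A call takes as long as a camera call.
- robot.boxes_of(camera, label): "rect" ([left, top, right, bottom] as shares, 0 to 1, of the picture: columns of its width, rows of its height, round what is visible of it).
- robot.mark_of(camera, label): "at" ([column, row] as shares, 0 to 1, of the picture: columns of its width, rows of its height: a listed point, or the origin of a listed thing).
The state is a dict: "t": time; "q": joint angles; "dq": joint speeds; "joint_torque": joint torques, N m; "tool_pos": TCP position; "orientation": TCP orientation; "contact_force": force on the tool from outside, world axes, zero at the start; "wrist_torque": the same for the moment, N m; "gripper_width": finger opening in m; "finger_force": force on a finger pad.
Only numpy, scipy, OpenCV 4.12 (cv2) and the standard library are available. Lean on these libraries where they do the work, as an engineer would, in place of code of your own. Each camera call takes 0.05 s, during which the arm holds its last target. There are 200 camera calls.

## Working session

There is one attempt and no reset: what is moved stays moved. The work goes in short steps, Python scripts to look and compute and a tool call to move; the robot and the scene stay as the last step left them, time stands still between calls to the robot, and variables do not carry over. Pictures are saved under pics/ and viewed, at most 10 in all, crops included, and the job is handed in when it is done.

Besides the shell and the picture viewer there is one more tool, called after "Emit:" as name(argument=value, ...) on one line, values as JSON. jog_arm: Moves the arm, as the interface text tells. Its arguments: {"type":"object","properties":{"commands":{"type":"array"},"newtons":{"type":"number"}},"required":["commands"]}

```bash
ls; mkdir -p pics; cat > h.py <<'E'
import numpy as np, cv2
from plant import robot
def pix2w(p,u,v,z=None,d=None):
    R=np.array(p['R']);t=np.array(p['t']);ray=R.T@np.array([(u-p['cx'])/p['fx'],(v-p['cy'])/p['fy'],1.]);c=-R.T@t
    s=d if d is not None else (z-c[2])/ray[2]
    return c+s*ray
def save(n,f):
    im,d=robot.capture(n); cv2.imwrite('pics/'+f,cv2.cvtColor(im,cv2.COLOR_RGB2BGR)); np.save('pics/'+f[:-4]+'_d.npy',d); return im,d
E
python3 - <<'E'
from h import *
for n in('scene','top'):
    im,d=save(n,n+'0.png'); p=robot.camera_params(n); R=np.array(p['R']);print(n,'cam',-R.T@np.array(p['t']),'fwd',R[2],p['fx'])
    for l in ['orange_bottle','orange_mat','orange_twin','beet_bottle','beet_mat','beet_twin','cup','pot','pickle','jar']:
        for r in robot.mark_of(n,l)[:2]:
            u,v=r['at'][0]*640,r['at'][1]*480
            print(l,round(r['conf'],2),round(u),round(v),pix2w(p,u,v,z=0).round(3))
s=robot.observe();print(s['t'],s['tool_pos'],s['orientation'],s['gripper_width'])
E
```

```text
pics
scene cam [1.03260832 0.32482766 0.78498252] fwd [-0.48597886 -0.39588254 -0.77916722] 542.9752886162823
orange_bottle 0.8 373 224 [ 0.458 -0.001  0.   ]
orange_mat 0.68 446 271 [0.462 0.16  0.   ]
orange_mat 0.53 440 401 [0.67  0.276 0.   ]
orange_twin 0.88 501 305 [0.463 0.267 0.   ]
beet_bottle 0.6 291 280 [ 0.651 -0.036  0.   ]
beet_mat 0.66 389 356 [0.66  0.176 0.   ]
beet_twin 0.81 445 398 [0.663 0.279 0.   ]
cup 0.78 432 321 [0.562 0.194 0.   ]
pot 0.62 219 141 [ 0.482 -0.389  0.   ]
pickle 0.92 174 167 [ 0.595 -0.403  0.   ]
jar 0.69 152 195 [ 0.675 -0.375 -0.   ]
jar 0.56 175 168 [ 0.596 -0.399  0.   ]
top cam [ 0.44718324 -0.04751852  1.01886981] fwd [ 0.11592025 -0.02276561 -0.9929976 ] 444.662001240092
orange_bottle 0.57 281 298 [0.452 0.011 0.   ]
orange_mat 0.87 217 296 [0.462 0.157 0.   ]
orange_twin 0.57 170 299 [0.458 0.261 0.   ]
beet_bottle 0.85 302 211 [ 0.652 -0.041  0.   ]
beet_mat 0.77 205 205 [0.672 0.183 0.   ]
beet_twin 0.73 162 208 [0.668 0.281 0.   ]
cup 0.72 200 249 [0.57  0.194 0.   ]
pot 0.71 456 282 [ 0.478 -0.391  0.   ]
pickle 0.67 461 236 [ 0.583 -0.411  0.   ]
pickle 0.22 282 298 [0.452 0.008 0.   ]
jar 0.95 442 199 [ 0.672 -0.37   0.   ]
1.1 [ 0.18387058 -0.62344263  0.22674596] [[ 9.59159132e-01  2.82867035e-01  1.89848765e-05]
 [ 2.82867035e-01 -9.59159132e-01 -1.44736782e-05]
 [ 1.41153912e-05  1.92527564e-05 -1.00000000e+00]] 0.09171593539034222
```

View pics/top0.png

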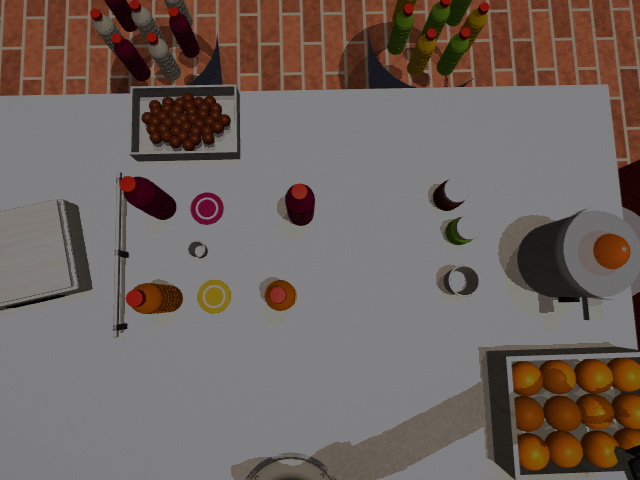

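View pics/scene0.png

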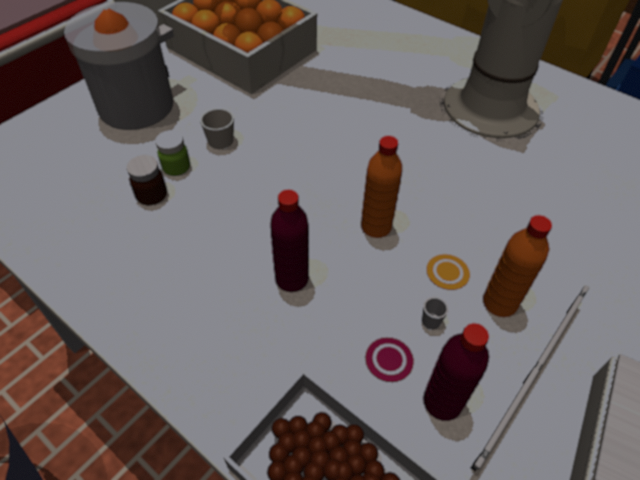

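Top view: orange mat at (214,296), beet mat (207,208), orange bottle (280,296), beet bottle (301,205), cup (200,250). The scene view agrees, and both lanes are clear. Next I refine with mask centroids and circle fits on depth.

```bash
cat >> h.py <<'E'
from scipy.optimize import least_squares
def cloud(n,f=None):
    im,d=robot.capture(n) if f is None else (cv2.cvtColor(cv2.imread('pics/'+f+'.png'),cv2.COLOR_BGR2RGB),np.load('pics/'+f+'_d.npy'))
    p=robot.camera_params(n);R=np.array(p['R']);t=np.array(p['t'])
    v,u=np.mgrid[:480,:640];X=np.stack([(u-p['cx'])/p['fx']*d,(v-p['cy'])/p['fy']*d,d],-1)
    W=(X-t)@R; W[d==0]=np.nan
    return im,W
def circ(W,c,zr=(.02,.135),r=.03,rad=.06):
    m=(np.hypot(W[...,0]-c[0],W[...,1]-c[1])<rad)&(W[...,2]>zr[0])&(W[...,2]<zr[1])
    P=W[m][:,:2]
    if len(P)<15: return None
    s=least_squares(lambda q:np.hypot(P[:,0]-q[0],P[:,1]-q[1])-r,c,loss='soft_l1',f_scale=.002)
    return s.x.round(4),len(P),np.sqrt(np.median(s.fun**2)).round(4)
def mat(n,im,c):
    hsv=cv2.cvtColor(im,cv2.COLOR_RGB2HSV);p=robot.camera_params(n)
    v,u=np.mgrid[:480,:640];R=np.array(p['R']);t=np.array(p['t'])
    P=np.array([pix2w(p,a,b,z=0)[:2] for a,b in zip(u.ravel(),v.ravel())]).reshape(480,640,2)
    m=(np.hypot(*(P-np.array(c)).transpose(2,0,1))<.052)&(hsv[...,1]>110)
    h=cv2.convexHull(np.argwhere(m)[:,::-1].astype(np.int32)); M=cv2.fitEllipse(h)
    Q=P[m];(x,y),r=cv2.minEnclosingCircle((Q*1000).astype(np.float32))
    return pix2w(p,*M[0],z=0)[:2].round(4),(x/1000,y/1000,r),len(Q)
E
python3 - <<'E'
from h import *
for n in('scene','top'):
    im,W=cloud(n,n+'0')
    ctr=W[(np.abs(W[...,0]-.55)<.02)&(np.abs(W[...,1]-.07)<.02)];print(n,'counter z',np.median(ctr[:,2]).round(4))
    print('mats O,B',mat(n,im,(.462,.158)),mat(n,im,(.666,.179)))
    for l,c in dict(ob=(.455,.003),bb=(.651,-.04),ot=(.46,.262),bt=(.666,.28)).items():
        print(l,circ(W,c))
    print('cup',circ(W,(.566,.194),(.008,.05),.02,.04))
E
```

```text
scene counter z -0.0006
mats O,B (array([0.4607, 0.1632]), (0.46006661987304687, 0.16274560546875, 37.097286224365234), 861) (array([0.6641, 0.179 ]), (0.6633632202148437, 0.1784407501220703, 36.715492248535156), 1152)
ob (array([0.4561, 0.0042]), 1497, np.float64(0.0006))
bb (array([ 0.6465, -0.0396]), 1517, np.float64(0.0005))
ot (array([0.4578, 0.2617]), 1824, np.float64(0.0005))
bt (array([0.6684, 0.2777]), 1682, np.float64(0.0003))
cup (array([0.5663, 0.1919]), 593, np.float64(0.003))
top counter z 0.0008
mats O,B (array([0.4612, 0.1635]), (0.46174420166015623, 0.16356358337402344, 38.38922119140625), 736) (array([0.665 , 0.1794]), (0.664852783203125, 0.17968006896972658, 37.98279571533203), 665)
ob (array([0.4579, 0.0055]), 38, np.float64(0.0001))
bb (array([ 0.6483, -0.0381]), 255, np.float64(0.0003))
ot (array([0.4596, 0.2633]), 459, np.float64(0.0003))
bt (array([0.6702, 0.2791]), 562, np.float64(0.0004))
cup (array([0.5641, 0.1903]), 201, np.float64(0.0027))
```

Both views agree within 2 mm:

| Colour | Bottle | Mat |
|---|---|---|
| Orange | (0.457, 0.005) | (0.461, 0.163) |
| Beet | (0.6475, -0.039) | (0.6645, 0.179) |

The plan is to tilt the tool 45° so the gripper body clears the tall bottle. The fingers stay about 40 mm open across x, so they form a V behind the bottle, with the TCP at z of about 18 mm.

Emit:
jog_arm(commands=[[0.435, 0.02, 0.01, 0.035, 0, 0, 0.12], [0.435, 0.04, 0.03, 0.06, 0, 0, 0.24], [0.435, 0.06, 0.06, 0.08, 0, 0, 0.36], [0.435, 0.08, 0.09, 0.09, 0, 0, 0.48], [0.435, 0.1, 0.12, 0.1, 0, 0, 0.6]])

```text
t: 1.52
tool_pos: [0.2851, -0.5025, 0.3282]
orientation: [[0.627, 0.779, 0.001], [0.779, -0.627, -0.002], [-0.001, 0.002, -1.0]]
contact_force: [0.6, 0.5, 0.5]
gripper_width: 0.063
finger_force: 0.0
```

```bash
cat > s.py <<'E'
from plant import robot
import numpy as np
np.set_printoptions(suppress=True,precision=4)
s=robot.observe()
for k in('t','q','tool_pos','orientation','contact_force','gripper_width'):print(k,np.array(s[k]))
E
python3 s.py
```

```text
t 1.5167
q [ 1.5062  0.3126 -0.6279  1.6078  0.1901  1.281   0.1689]
tool_pos [ 0.2851 -0.5025  0.3282]
orientation [[ 0.6274  0.7787  0.0009]
 [ 0.7787 -0.6274 -0.0018]
 [-0.0008  0.0018 -1.    ]]
contact_force [0.5936 0.5339 0.518 ]
gripper_width 0.06304551133646757
```

Emit:
jog_arm(commands=[[0.435, 0.015, 0.035, 0, 0, 0, 0.07], [0.435, 0.03, 0.07, 0, 0, 0, 0.14], [0.435, 0.045, 0.105, 0, 0, 0, 0.21], [0.435, 0.06, 0.14, 0, 0, 0, 0.28], [0.435, 0.075, 0.175, 0, 0, 0, 0.34]])

```text
t: 1.93
tool_pos: [0.3594, -0.3266, 0.3269]
orientation: [[0.334, 0.943, 0.0], [0.943, -0.334, -0.001], [-0.001, 0.0, -1.0]]
contact_force: [-0.3, 0.3, 0.5]
gripper_width: 0.0402
finger_force: 0.0
```

Emit:
jog_arm(commands=[[0.435, 0.018, 0.035, 0, 0, 0, 0.07], [0.435, 0.036, 0.07, 0, 0, 0, 0.14], [0.435, 0.054, 0.105, 0, 0, 0, 0.21], [0.435, 0.072, 0.14, 0, 0, 0, 0.28], [0.435, 0.097, 0.17, 0, 0, 0, 0.34]])

```text
t: 2.35
tool_pos: [0.4556, -0.1561, 0.3272]
orientation: [[0.0, 1.0, -0.0], [1.0, -0.0, -0.002], [-0.002, -0.0, -1.0]]
contact_force: [0.8, -0.4, 0.0]
gripper_width: 0.0399
finger_force: 0.0
```

```bash
python3 s.py
```

```text
t 2.35
q [ 1.1629  0.1573 -0.9771  1.8174  0.1403  1.2387  0.1454]
tool_pos [ 0.4556 -0.1561  0.3272]
orientation [[ 0.0003  1.     -0.0004]
 [ 1.     -0.0003 -0.0023]
 [-0.0023 -0.0004 -1.    ]]
contact_force [ 0.7976 -0.4328  0.0115]
gripper_width 0.03993875704433544
```

Emit:
jog_arm(commands=[[0.435, 0, 0.01, 0, 0.12, 0, 0], [0.435, 0, 0.02, 0, 0.24, 0, 0], [0.435, 0, 0.03, 0, 0.36, 0, 0], [0.435, 0, 0.04, 0, 0.48, 0, 0], [0.435, 0.001, 0.05, 0, 0.6, 0, 0]])

```text
t: 2.77
tool_pos: [0.4576, -0.1088, 0.3277]
orientation: [[0.003, 1.0, 0.002], [0.823, -0.004, 0.568], [0.568, -0.0, -0.823]]
contact_force: [0.2, -0.1, -1.3]
gripper_width: 0.0397
finger_force: 0.0
```

Emit:
jog_arm(commands=[[0.435, 0, 0.01, -0.03, 0.1, 0, 0], [0.435, 0, 0.02, -0.06, 0.185, 0, 0], [0.435, 0, 0.03, -0.09, 0.185, 0, 0], [0.435, 0, 0.035, -0.125, 0.185, 0, 0], [0.435, 0, 0.035, -0.16, 0.185, 0, 0]])

```text
t: 3.18
tool_pos: [0.4567, -0.0726, 0.1652]
orientation: [[0.003, 1.0, -0.0], [0.707, -0.002, 0.707], [0.707, -0.003, -0.707]]
contact_force: [-0.8, 0.5, 0.4]
gripper_width: 0.0401
finger_force: 0.0
```

```bash
python3 s.py
```

```text
t 3.1833
q [ 1.2445  0.7318 -0.8929  1.8788 -0.1827  1.1069  0.5058]
tool_pos [ 0.4567 -0.0726  0.1652]
orientation [[ 0.0035  1.     -0.0003]
 [ 0.7068 -0.0022  0.7074]
 [ 0.7074 -0.0027 -0.7068]]
contact_force [-0.8218  0.5183  0.4227]
gripper_width 0.04010407819417108
```

Emit:
jog_arm(commands=[[0.435, 0, 0, -0.04, 0, 0, 0], [0.435, 0, 0, -0.08, 0, 0, 0], [0.435, 0, 0, -0.115, 0, 0, 0], [0.435, 0, 0, -0.137, 0, 0, 0], [0.435, 0, 0, -0.146, 0, 0, 0]])

```text
t: 3.6
tool_pos: [0.4553, -0.0731, 0.0176]
orientation: [[0.007, 1.0, -0.002], [0.706, -0.003, 0.708], [0.708, -0.007, -0.706]]
contact_force: [-0.6, 1.0, 0.1]
gripper_width: 0.04
finger_force: 0.0
```

```bash
python3 s.py; python3 - <<'E'
from h import *
im,d=save('scene','s1.png'); im,W=cloud('scene','s1'); print(circ(W,(.457,.005)))
E
```

```text
t 3.6
q [ 1.1576  0.9731 -0.7597  1.883  -0.0697  0.899   0.5708]
tool_pos [ 0.4553 -0.0731  0.0176]
orientation [[ 0.0069  1.     -0.0023]
 [ 0.706  -0.0033  0.7082]
 [ 0.7082 -0.0065 -0.706 ]]
contact_force [-0.5813  0.9801  0.0951]
gripper_width 0.0400073401283956
(array([0.4561, 0.0041]), 1490, np.float64(0.0006))
```

View pics/s1.png

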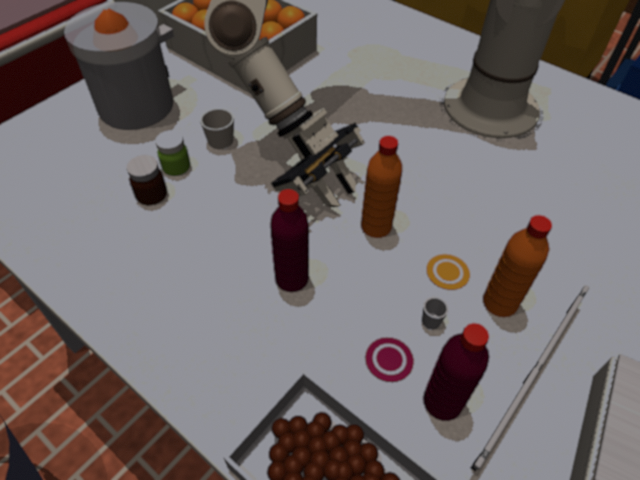

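Fingertips at (340,190) are low and behind the orange bottle (378,225), and the bottle hasn't moved. Starting the push.

Emit:
jog_arm(commands=[[0.435, 0.001, 0.015, 0, 0, 0, 0], [0.435, 0.002, 0.03, 0, 0, 0, 0], [0.435, 0.002, 0.04, 0, 0, 0, 0], [0.435, 0.002, 0.048, 0, 0, 0, 0], [0.435, 0.002, 0.056, 0, 0, 0, 0]])

```text
t: 4.07
tool_pos: [0.4595, -0.018, 0.0214]
orientation: [[0.003, 1.0, 0.001], [0.709, -0.003, 0.705], [0.705, -0.001, -0.709]]
contact_force: [-0.6, -4.1, 2.1]
gripper_width: 0.0397
finger_force: 1.7
```

Emit:
jog_arm(commands=[[0.435, 0, 0.008, 0, 0, 0, 0], [0.435, 0, 0.016, 0, 0, 0, 0], [0.435, 0, 0.024, 0, 0, 0, 0], [0.435, 0, 0.032, 0, 0, 0, 0], [0.435, 0, 0.038, 0, 0, 0, 0]])

```text
t: 4.48
tool_pos: [0.4591, 0.0213, 0.0209]
orientation: [[0.004, 1.0, 0.0], [0.707, -0.003, 0.707], [0.707, -0.002, -0.707]]
contact_force: [-0.7, -3.1, 1.4]
gripper_width: 0.0398
finger_force: 1.9
```

```bash
python3 s.py; python3 - <<'E'
from h import *
save('scene','s2.png'); im,W=cloud('scene','s2'); print(circ(W,(.457,.055)))
E
```

```text
t 4.4833
q [ 1.0638  0.953  -0.8094  1.9993 -0.1176  0.7333  0.4962]
tool_pos [0.4591 0.0213 0.0209]
orientation [[ 0.0038  1.      0.0003]
 [ 0.7074 -0.0029  0.7068]
 [ 0.7068 -0.0025 -0.7074]]
contact_force [-0.7423 -3.0994  1.3803]
gripper_width 0.03984673531114052
(array([0.4589, 0.0474]), 1687, np.float64(0.0008))
```

Emit:
jog_arm(commands=[[0.435, 0, 0.008, 0, 0, 0, 0], [0.435, 0, 0.016, 0, 0, 0, 0], [0.435, 0, 0.024, 0, 0, 0, 0], [0.435, 0.001, 0.032, 0, 0, 0, 0], [0.435, 0.001, 0.04, 0, 0, 0, 0]])

```text
t: 4.95
tool_pos: [0.4599, 0.0614, 0.0207]
orientation: [[0.004, 1.0, -0.0], [0.707, -0.003, 0.707], [0.707, -0.003, -0.707]]
contact_force: [-0.7, -3.8, 1.5]
gripper_width: 0.0398
finger_force: 2.3
```

Emit:
jog_arm(commands=[[0.435, 0, 0.008, 0, 0, 0, 0], [0.435, 0, 0.016, 0, 0, 0, 0], [0.435, 0, 0.024, 0, 0, 0, 0], [0.435, 0.001, 0.032, 0, 0, 0, 0], [0.435, 0.001, 0.04, 0, 0, 0, 0]])

```text
t: 5.37
tool_pos: [0.4609, 0.1015, 0.0207]
orientation: [[0.004, 1.0, -0.0], [0.707, -0.003, 0.707], [0.707, -0.003, -0.707]]
contact_force: [0.3, -3.6, 0.5]
gripper_width: 0.0396
finger_force: 2.2
```

Emit:
jog_arm(commands=[[0.435, 0, 0.008, 0, 0, 0, 0], [0.435, 0, 0.015, 0, 0, 0, 0], [0.435, 0, 0.021, 0, 0, 0, 0], [0.435, 0, 0.025, 0, 0, 0, 0], [0.435, 0, 0.025, 0, 0, 0, 0]])

```text
t: 5.78
tool_pos: [0.4604, 0.1269, 0.0209]
orientation: [[0.003, 1.0, -0.001], [0.707, -0.001, 0.707], [0.707, -0.003, -0.707]]
contact_force: [0.1, -1.0, -0.6]
gripper_width: 0.0402
finger_force: 0.8
```

```bash
python3 s.py; python3 - <<'E'
from h import *
for n in('scene','top'):
    save(n,n[0]+'3.png'); im,W=cloud(n,n[0]+'3'); print(circ(W,(.46,.152)),circ(W,(.459,.262)),circ(W,(.566,.191),(.008,.05),.02,.04))
E
```

```text
t 5.7833
q [ 0.9177  0.9554 -0.8568  2.0861 -0.1738  0.5486  0.4047]
tool_pos [0.4604 0.1269 0.0209]
orientation [[ 0.0031  1.     -0.0012]
 [ 0.7068 -0.0013  0.7074]
 [ 0.7074 -0.003  -0.7068]]
contact_force [ 0.1098 -0.9691 -0.5996]
gripper_width 0.04016844960818444
(array([0.4605, 0.1519]), 2128, np.float64(0.0016)) (array([0.4578, 0.2618]), 1822, np.float64(0.0005)) (array([0.5661, 0.1923]), 592, np.float64(0.0031))
(array([0.4621, 0.1535]), 455, np.float64(0.0022)) (array([0.4596, 0.2632]), 457, np.float64(0.0003)) (array([0.5642, 0.1896]), 204, np.float64(0.0027))
```

Emit:
jog_arm(commands=[[0.435, 0, 0.003, 0, 0, 0, 0], [0.435, 0, 0.006, 0, 0, 0, 0], [0.435, 0, 0.009, 0, 0, 0, 0], [0.435, 0, 0.009, 0, 0, 0, 0], [0.435, 0, 0.009, 0, 0, 0, 0]])

```text
t: 6.3
tool_pos: [0.461, 0.1348, 0.0208]
orientation: [[0.004, 1.0, 0.0], [0.707, -0.003, 0.707], [0.707, -0.003, -0.707]]
contact_force: [-0.3, -1.1, -0.6]
gripper_width: 0.0399
finger_force: 0.6
```

Emit:
jog_arm(commands=[[0.435, 0, -0.01, 0, 0, 0, 0], [0.435, 0, -0.03, 0, 0, 0, 0], [0.435, 0, -0.06, 0, 0, 0, 0], [0.435, 0, -0.1, 0, 0, 0, 0], [0.435, 0, -0.14, 0.01, 0, 0, 0]])

```text
t: 6.72
tool_pos: [0.4591, -0.0064, 0.03]
orientation: [[0.004, 1.0, -0.003], [0.706, -0.001, 0.708], [0.708, -0.005, -0.706]]
contact_force: [0.4, 0.5, -0.8]
gripper_width: 0.0399
finger_force: 0.0
```

```bash
python3 s.py; python3 - <<'E'
from h import *
for n in('scene','top'):
    save(n,n[0]+'4.png'); im,W=cloud(n,n[0]+'4'); print(circ(W,(.46,.162)),circ(W,(.647,-.039)))
E
```

```text
t 6.7167
q [ 1.099   0.9418 -0.8053  1.9667 -0.1084  0.7998  0.5116]
tool_pos [ 0.4591 -0.0064  0.03  ]
orientation [[ 0.0041  1.     -0.003 ]
 [ 0.7061 -0.0008  0.7081]
 [ 0.7081 -0.0051 -0.7061]]
contact_force [ 0.3645  0.5341 -0.7924]
gripper_width 0.03993747258945568
(array([0.4607, 0.1621]), 1646, np.float64(0.0005)) (array([ 0.6465, -0.0396]), 1518, np.float64(0.0005))
(array([0.4624, 0.1637]), 288, np.float64(0.0002)) (array([ 0.6483, -0.038 ]), 251, np.float64(0.0003))
```

Orange is within 2 mm of its mat centre in both views, with the arm clear. Now the beet bottle.

Emit:
jog_arm(commands=[[0.435, 0, -0.035, 0.015, 0, 0, 0], [0.435, 0, -0.07, 0.03, 0, 0, 0], [0.435, 0, -0.1, 0.05, 0, 0, 0], [0.435, 0.02, -0.11, 0.07, 0, 0, 0], [0.435, 0.05, -0.115, 0.07, 0, 0, -0.03]])

```text
t: 7.23
tool_pos: [0.5117, -0.1252, 0.1033]
orientation: [[0.028, 0.999, 0.026], [0.709, -0.038, 0.704], [0.705, -0.001, -0.709]]
contact_force: [1.0, -0.0, 0.2]
gripper_width: 0.0403
finger_force: 0.0
```

Emit:
jog_arm(commands=[[0.435, 0.035, 0, 0, 0, 0, -0.045], [0.435, 0.07, 0, 0, 0, 0, -0.045], [0.435, 0.105, 0, -0.01, 0, 0, -0.045], [0.435, 0.13, 0, -0.025, 0, 0, -0.045], [0.435, 0.133, 0, -0.035, 0, 0, -0.045]])

```text
t: 7.65
tool_pos: [0.6477, -0.1184, 0.0656]
orientation: [[0.053, 0.997, 0.054], [0.704, -0.076, 0.706], [0.708, 0.0, -0.706]]
contact_force: [-0.9, 1.3, 0.2]
gripper_width: 0.04
finger_force: 0.0
```

```bash
python3 s.py
```

```text
t 7.65
q [ 0.9529  1.0589 -0.7516  1.4296 -0.1031  1.1111  0.4028]
tool_pos [ 0.6477 -0.1184  0.0656]
orientation [[ 0.0535  0.9971  0.0542]
 [ 0.7044 -0.0761  0.7057]
 [ 0.7077  0.0005 -0.7065]]
contact_force [-0.9435  1.3207  0.2246]
gripper_width 0.040048447798939395
```

Emit:
jog_arm(commands=[[0.435, 0, 0, -0.015, 0, 0, 0], [0.435, 0, 0, -0.03, 0, 0, 0], [0.435, 0, 0, -0.04, 0, 0, 0], [0.435, 0, 0, -0.045, 0, 0, 0], [0.435, 0, 0, -0.045, 0, 0, 0]])

```text
t: 8.07
tool_pos: [0.6419, -0.1208, 0.0188]
orientation: [[0.06, 0.997, 0.051], [0.704, -0.078, 0.706], [0.707, -0.006, -0.707]]
contact_force: [0.2, 0.8, 0.5]
gripper_width: 0.0399
finger_force: 0.0
```

```bash
python3 s.py
```

```text
t 8.0667
q [ 0.9481  1.1191 -0.7278  1.4293 -0.0835  1.0693  0.4307]
tool_pos [ 0.6419 -0.1208  0.0188]
orientation [[ 0.0597  0.9969  0.0513]
 [ 0.7042 -0.0785  0.7056]
 [ 0.7075 -0.006  -0.7067]]
contact_force [0.1815 0.7697 0.471 ]
gripper_width 0.03985166746110841
```

Emit:
jog_arm(commands=[[0.435, 0.001, 0.02, 0, 0, 0, 0], [0.435, 0.003, 0.036, 0, 0, 0, 0], [0.435, 0.004, 0.046, 0, 0, 0, 0], [0.435, 0.004, 0.054, 0, 0, 0, 0], [0.435, 0.005, 0.062, 0, 0, 0, 0]])

```text
t: 8.48
tool_pos: [0.6488, -0.0583, 0.0212]
orientation: [[0.056, 0.997, 0.053], [0.706, -0.077, 0.704], [0.706, -0.002, -0.708]]
contact_force: [-1.4, -3.3, 2.3]
gripper_width: 0.0397
finger_force: 1.7
```

Emit:
jog_arm(commands=[[0.435, 0.001, 0.008, 0, 0, 0, 0], [0.435, 0.001, 0.016, 0, 0, 0, 0], [0.435, 0.002, 0.024, 0, 0, 0, 0], [0.435, 0.002, 0.032, 0, 0, 0, 0], [0.435, 0.003, 0.04, 0, 0, 0, 0]])

```text
t: 8.9
tool_pos: [0.6522, -0.0182, 0.0208]
orientation: [[0.057, 0.997, 0.054], [0.705, -0.078, 0.705], [0.707, -0.002, -0.708]]
contact_force: [-1.1, -3.8, 3.9]
gripper_width: 0.0398
finger_force: 2.0
```

Emit:
jog_arm(commands=[[0.435, 0.001, 0.008, 0, 0, 0, 0], [0.435, 0.001, 0.016, 0, 0, 0, 0], [0.435, 0.002, 0.024, 0, 0, 0, 0], [0.435, 0.002, 0.032, 0, 0, 0, 0], [0.435, 0.003, 0.04, 0, 0, 0, 0]])

```text
t: 9.32
tool_pos: [0.6548, 0.0224, 0.0207]
orientation: [[0.057, 0.997, 0.053], [0.705, -0.078, 0.705], [0.707, -0.003, -0.707]]
contact_force: [0.5, -3.5, 2.6]
gripper_width: 0.0398
finger_force: 2.1
```

```bash
python3 s.py; python3 - <<'E'
from h import *
for n in('scene','top'):
    save(n,n[0]+'5.png'); im,W=cloud(n,n[0]+'5'); print(circ(W,(.655,.05)))
E
```

```text
t 9.3167
q [ 0.8195  1.0795 -0.7717  1.5808 -0.1263  0.8568  0.3263]
tool_pos [0.6548 0.0224 0.0207]
orientation [[ 0.0571  0.997   0.0527]
 [ 0.705  -0.0776  0.7049]
 [ 0.7069 -0.003  -0.7073]]
contact_force [ 0.4888 -3.4937  2.5603]
gripper_width 0.03982306596367286
(array([0.657, 0.048]), 1774, np.float64(0.0009))
(array([0.6589, 0.0394]), 572, np.float64(0.008))
```

Emit:
jog_arm(commands=[[0.435, 0.001, 0.009, 0, 0, 0, 0], [0.435, 0.001, 0.018, 0, 0, 0, 0], [0.435, 0.002, 0.027, 0, 0, 0, 0], [0.435, 0.002, 0.036, 0, 0, 0, 0], [0.435, 0.003, 0.045, 0, 0, 0, 0]])

```text
t: 9.83
tool_pos: [0.6572, 0.068, 0.0204]
orientation: [[0.057, 0.997, 0.052], [0.705, -0.077, 0.705], [0.707, -0.004, -0.707]]
contact_force: [0.4, -1.6, -0.9]
gripper_width: 0.0398
finger_force: 1.3
```

Emit:
jog_arm(commands=[[0.435, 0, 0.009, 0, 0, 0, 0], [0.435, 0.001, 0.018, 0, 0, 0, 0], [0.435, 0.001, 0.027, 0, 0, 0, 0], [0.435, 0.002, 0.036, 0, 0, 0, 0], [0.435, 0.002, 0.045, 0, 0, 0, 0]])

```text
t: 10.25
tool_pos: [0.66, 0.1126, 0.0207]
orientation: [[0.057, 0.997, 0.053], [0.705, -0.078, 0.705], [0.707, -0.003, -0.707]]
contact_force: [-0.4, -2.7, -0.8]
gripper_width: 0.0396
finger_force: 1.2
```

Emit:
jog_arm(commands=[[0.435, 0, 0.008, 0, 0, 0, 0], [0.435, 0.001, 0.015, 0, 0, 0, 0], [0.435, 0.001, 0.021, 0, 0, 0, 0], [0.435, 0.002, 0.026, 0, 0, 0, 0], [0.435, 0.002, 0.029, 0, 0, 0, 0]])

```text
t: 10.67
tool_pos: [0.6619, 0.1415, 0.0209]
orientation: [[0.057, 0.997, 0.053], [0.705, -0.077, 0.705], [0.707, -0.003, -0.707]]
contact_force: [0.3, -1.5, 0.0]
gripper_width: 0.0398
finger_force: 1.2
```

```bash
python3 s.py; python3 - <<'E'
from h import *
for n in('scene','top'):
    save(n,n[0]+'6.png'); im,W=cloud(n,n[0]+'6'); print(circ(W,(.664,.17),(.06,.135),rad=.045))
E
```

```text
t 10.6667
q [ 0.6759  1.0672 -0.797   1.6484 -0.1603  0.6976  0.231 ]
tool_pos [0.6619 0.1415 0.0209]
orientation [[ 0.0565  0.997   0.0526]
 [ 0.7049 -0.0772  0.7051]
 [ 0.7071 -0.0028 -0.7071]]
contact_force [ 0.2801 -1.4994  0.0441]
gripper_width 0.03980252007453434
(array([0.6634, 0.169 ]), 1084, np.float64(0.0004))
(array([0.6652, 0.1711]), 310, np.float64(0.0003))
```

Another 9 mm needed, then back off along the lane.

Emit:
jog_arm(commands=[[0.435, 0, 0.003, 0, 0, 0, 0], [0.435, 0, 0.006, 0, 0, 0, 0], [0.435, 0, 0.009, 0, 0, 0, 0], [0.435, 0, 0.009, 0, 0, 0, 0], [0.435, 0, 0.009, 0, 0, 0, 0]])

```text
t: 11.18
tool_pos: [0.662, 0.1498, 0.0209]
orientation: [[0.057, 0.997, 0.053], [0.705, -0.078, 0.705], [0.707, -0.003, -0.707]]
contact_force: [0.8, -0.2, -0.5]
gripper_width: 0.0403
finger_force: 0.5
```

Emit:
jog_arm(commands=[[0.435, -0.001, -0.01, 0, 0, 0, 0], [0.435, -0.002, -0.03, 0, 0, 0, 0], [0.435, -0.004, -0.06, 0, 0, 0, 0], [0.435, -0.006, -0.095, 0.01, 0, 0, 0], [0.435, -0.008, -0.13, 0.02, 0, 0, 0]])

```text
t: 11.6
tool_pos: [0.6526, 0.0187, 0.0405]
orientation: [[0.057, 0.997, 0.051], [0.704, -0.076, 0.706], [0.708, -0.005, -0.707]]
contact_force: [0.2, 0.1, 0.2]
gripper_width: 0.0398
finger_force: 0.0
```

Emit:
jog_arm(commands=[[0.435, 0, -0.01, 0.01, 0, 0, 0], [0.435, 0, -0.02, 0.02, 0, 0, 0], [0.435, 0, -0.02, 0.03, 0, 0, 0], [0.435, 0, -0.02, 0.03, 0, 0, 0], [0.435, 0, -0.02, 0.03, 0, 0, 0]])

```text
t: 12.02
tool_pos: [0.6539, 0.0008, 0.0716]
orientation: [[0.055, 0.997, 0.053], [0.705, -0.076, 0.705], [0.707, -0.002, -0.707]]
contact_force: [-0.1, 0.6, -1.3]
gripper_width: 0.0398
finger_force: 0.0
```

```bash
python3 - <<'E'
from h import *
for n in('scene','top'):
    save(n,n[0]+'7.png'); im,W=cloud(n,n[0]+'7')
    for c in((.664,.178),(.461,.163),(.459,.262),(.669,.278)):print(circ(W,c,(.02,.135),rad=.045))
    print('cup',circ(W,(.566,.194),(.008,.05),.02,.04))
print(robot.observe()['tool_pos'])
E
```

```text
(array([0.6638, 0.1772]), 1558, np.float64(0.0004))
(array([0.4606, 0.1621]), 1654, np.float64(0.0005))
(array([0.4578, 0.2617]), 1825, np.float64(0.0005))
(array([0.6684, 0.2776]), 1670, np.float64(0.0003))
cup (array([0.5664, 0.1915]), 589, np.float64(0.003))
(array([0.6657, 0.1788]), 433, np.float64(0.0003))
(array([0.4624, 0.1636]), 291, np.float64(0.0003))
(array([0.4596, 0.2633]), 454, np.float64(0.0003))
(array([0.6702, 0.2791]), 565, np.float64(0.0004))
cup (array([0.564 , 0.1902]), 202, np.float64(0.0027))
[0.65313168 0.001288   0.0704748 ]
```

View pics/s7.png

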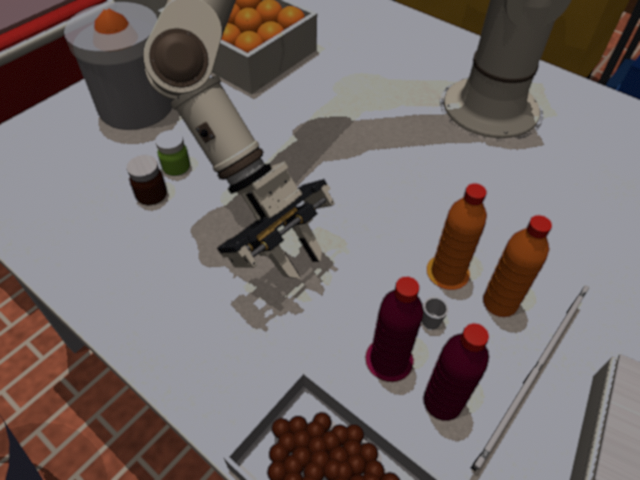

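Both bottles stand upright on their mats, orange at (452,270) and beet at (390,360). Each is within about 2 mm of its mat centre. The twins and cup haven't moved, and the arm is clear.

```bash
python3 -c "
from plant import robot
print(robot.hand_in())"
```

```text
the job is handed in; nothing more can be done
None
```

Both bottles now stand upright and still within about 2 mm of the centres of their own mats, nothing else moved, the arm is clear, and the job was handed in at about 12 s; the hand-in returned no score.

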